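Free the mended lid from the vise and close the ink tin

TASK

The round lid with the bar handle has had its handle fixed and is still held in the bench vise. Slide the vise's jaw well open, lift the lid out by its handle and set it on the wide open tin so that it sits fully seated and level, lowering it by hand rather than letting it drop. Leave the tin standing upright where it is, and do not disturb the narrow tin, the bottle or the squeegee.

Things in the scene. Friction and masses are not known exactly. Their poses are not given: they have to be found in the camera images.
- vise: Dark steel bench vise bolted down. Origin on the table below the centre of the lid it holds; z up. Bed 110 mm wide (y), from x = -200 to +85 mm, its top 25 mm above the table; four feet 12 mm high reach y = +-87 mm. Fixed jaw on the +x side: face at x = +51 mm, top 55 mm above the table, no lip. The sliding jaw, on the -x side (towards the robot), opens along -x.
- jaw (a joint): Slide of the vise's moving jaw along vise -x: 0 = closed on the lid, 0.06 m = end of travel. Stiff (3 to 5 N), stays where left. A grey block 110 mm wide (y), 72 mm long, top 55 mm above the table; at 0 its face is at vise x = -51 mm and its lip reaches 10 mm over the lid's edge (to x = -41 mm), so the lid cannot be lifted while it is closed.
- jaw_grip (a point): Middle of the top face of the sliding jaw's upright steel grip plate (14 mm thick along the vise's x, 60 mm long along y, standing 42 mm above the jaw's top face; the point is 97 mm above the table). It moves with the jaw; at joint 0 it is at vise x = -105 mm. Axes as the vise's.
- lid: Round aluminium lid with a dark steel bar handle, 0.2 kg. Origin: centre of its underside, z up. A plug 79 mm in diameter (lower edge tapered to 68 mm), 8 mm high, under a disc 100 mm in diameter, 5 mm thick (z = 8 to 13 mm). At the start it lies on the vise's bed, origin 25 mm above the table. Seated on the tin, its disc rests on the rim, origin 8 mm below the rim.
- lid_grip (a point): Centre of the lid's bar handle, 44 mm above the lid's origin. The bar is 60 mm long along the lid's x, 14 mm thick along y, 18 mm high (lid z = 35 to 53 mm), on two posts at its ends.
- tin: The wide tin: plain steel, empty, open at the top, loose on the table, about 0.3 kg. Outer diameter 92 mm (95 mm over its beads), inner 86 mm, 100 mm high. Origin at the centre of its underside, z up.
- tin_rim (a point): Centre of the wide tin's mouth, level with its rim, 100 mm above its underside.
- narrow_tin: Bystander: narrow open steel tin, 60 mm in diameter, 125 mm high; the lid does not fit it. Origin at the centre of its underside.
- bottle: Bystander: white plastic bottle with a cap, 72 mm in diameter, 190 mm high. Origin at the centre of its underside.
- squeegee: Bystander: wooden squeegee with a rubber blade, lying flat, 150 mm long along its y, 62 mm wide, 24 mm high. Origin under the middle of its wooden bar.
There are look-alikes about, which are no part of the job. Leave any blue, brown or turquoise look-alike of the lid alone.

How it is judged:
By the outcome, as a careful person would: the job done as asked, in the order asked, and still so for the second after the job is handed in, with the robot touching nothing.
It also fails if it takes over 62 s, if anything falls off the work surface, if the arm or the gripper's body presses on something with over 40 N, if the wrist force passes 120 N, or if a joint passes its speed limit or range.

ROBOT

A 7-joint arm with a two-finger parallel gripper is mounted at the origin on the work surface. World frame = base frame: x ahead of the robot, y to its left, z up, the work surface at z = 0. Lengths are in m, angles in degrees, forces in N, time in s.
With the tool pointing down it reaches from about 0.4 to 0.9 m from the base axis. Payload 5.6 kg.
Tool frame: the origin (TCP) lies midway between the tips of the shut fingers; the grasp point (between the pads) lies 19 mm behind it (env.grip_point_offset is the z of the grasp point in the tool frame, in m); z points along the fingers, y is the direction in which the jaws open and shut (so a half turn about z gives the same grasp; the last joint's range is limited). The gripper opens to 92 mm and grips with 3 to 60 N. Pads are 20 mm wide; open, the fingers measure 128 mm over their backs; the gripper's body (75 mm by 189 mm) begins 69 mm behind the grasp point.
Start: joints at [63.025, 26.786, -0.665, 91.828, 0.344, 61.387, -3.226], TCP at [0.27, -0.591, 0.215] pointing down, gripper open.
Joint ranges: [-144.91, 144.91], [-17.63, 115.5], [-89.93, 88.59], [15.96, 139.68], [-74.01, 254.01], [8.47, 105.57], [-167.45, 167.45]. Speed limits (degrees/s): [147.25, 147.25, 180, 180, 180, 180, 180].

INTERFACE

Orientations are given as [roll, pitch, yaw] about the fixed x, y, z axes, in that order (R = Rz(yaw) Ry(pitch) Rx(roll)).
In Python, from rig import env, cams, sign_off gives the robot as it stands. The module is installed in compiled form; this text tells all that it offers.
- The arm moves only by the shell command python3 -m inch 'ROWS'. ROWS is text: rows parted by semicolons, each of 7 numbers parted by spaces: the shift along the tool's x, y, z in m, then the turn, a rotation vector about the tool's x, y, z in degrees, then the gripper command: -1 is shut, 1 is fully open, values between are in proportion. A call has 1 to 12 rows; each row shifts and turns the commanded pose from where the row before left it, along the tool's axes as they then stand; what a row does not reach is not made up. A row lasts 1/10 s, in which the tool goes at most 50 mm and 8.59 degrees, less where a joint would pass 70% of its speed; a pose out of reach is approached as far as the arm can. A call with a gripper value outside its range is refused whole. The fingers move at their own pace and stop on an object; the grip force is fixed at half the most. Time passes only in rows, so rows that do not move let the fingers close. It gives the time, the measured TCP pose, the force and the opening at its end, in the units of the state.
- env.get_state(): the state, without advancing time (a new reading comes with each control period).
- cams.capture(name): name is "scene" or "top"; returns a dict with "pixels" (420x560x3 uint8, blue, green, red), "range_z" (420x560 float32, m along the optical axis (not along the pixel's ray), 0 where there is no reading), "mtx" (3x3 intrinsics, pixels), "cam_to_world" (4x4, takes a point from camera to world coordinates). Camera axes: x right, y down, z forward; pixel columns grow to the right and rows downward; lengths in m; the calibration is good to about 2 mm. A picture is of the moment at which its call begins.
- sign_off(): hands the job in, once; it reports no verdict.
The state is a dict: "t": time; "joints": joint angles; "dq": joint speeds; "joint_torque": joint torques, N m; "tool_pos": TCP position; "tool_rot": TCP orientation; "ft_force": force on the tool from outside, world axes, zero at the start; "ft_torque": the same for the moment, N m; "grip_width": finger opening in m.
Only numpy, scipy, OpenCV 4.12 (cv2) and the standard library are available. Lean on these libraries where they do the work, as an engineer would, in place of code of your own. Each camera call takes 0.05 s, during which the arm holds its last target. There are 200 camera calls.

## Working session

There is one attempt and no reset: what is moved stays moved. The work goes in short steps, Python scripts to look and compute and a shell command to move; the robot and the scene stay as the last step left them, time stands still between calls to the robot, and variables do not carry over. Pictures are saved under pics/ and viewed, about 8 in all and at most 12, crops included, and the job is handed in when it is done.

```bash
mkdir -p pics
cat > h.py <<'E'
import numpy as np, cv2
from rig import env, cams
def cap(n):
    c=cams.capture(n); c['name']=n; return c
def cloud(c):
    K=c['mtx'];T=c['cam_to_world'];z=c['range_z'];h,w=z.shape
    u,v=np.meshgrid(np.arange(w),np.arange(h))
    P=np.stack([(u-K[0,2])/K[0,0]*z,(v-K[1,2])/K[1,1]*z,z],-1)
    W=P@T[:3,:3].T+T[:3,3]; W[z==0]=np.nan
    return W
E
python3 - <<'E'
from h import *
s=env.get_state(); print({k:np.round(v,3) for k,v in s.items()}, env.grip_point_offset)
for n in('scene','top'):
    c=cap(n); cv2.imwrite(f'pics/{n}0.png',c['pixels']); np.savez(f'{n}0.npz',**{k:c[k] for k in('pixels','range_z','mtx','cam_to_world')}); print(c['cam_to_world'].round(3).tolist(),c['mtx'].tolist())
E
```

```text
{'t': np.float64(0.0), 'joints': array([63.024, 26.837, -0.664, 91.88 ,  0.342, 61.386, -3.227]), 'dq': array([ 0.122, -0.004, -0.05 , -0.043, -0.022,  0.06 ,  0.045]), 'joint_torque': array([-0.0000e+00, -5.2059e+01, -1.3000e-02, -2.4375e+01, -5.7000e-02,
        1.7000e-02,  0.0000e+00]), 'tool_pos': array([ 0.269, -0.591,  0.214]), 'tool_rot': array([-1.79898e+02,  6.00000e-03,  2.45060e+01]), 'ft_force': array([ 0.159,  0.436, -0.215]), 'ft_torque': array([-0.048,  0.05 , -0.029]), 'grip_width': np.float64(0.092)} -0.0187
[[0.234, 0.81, -0.538, 1.199], [0.972, -0.2, 0.122, -0.144], [-0.009, -0.551, -0.834, 0.996], [0.0, 0.0, 0.0, 1.0]] [[443.95398016195674, 0.0, 274.4267633146939], [0.0, 443.95398016195674, 211.10696867756366], [0.0, 0.0, 1.0]]
[[-0.013, -0.994, 0.113, 0.476], [-1.0, 0.014, 0.009, -0.01], [-0.01, -0.113, -0.994, 1.534], [0.0, 0.0, 0.0, 1.0]] [[518.2701115463591, 0.0, 280.79643747185565], [0.0, 518.2701115463591, 204.2662709491179], [0.0, 0.0, 1.0]]
```

View pics/scene0.png

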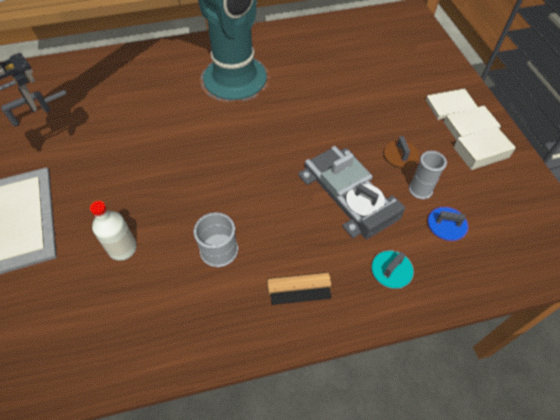

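View pics/top0.png

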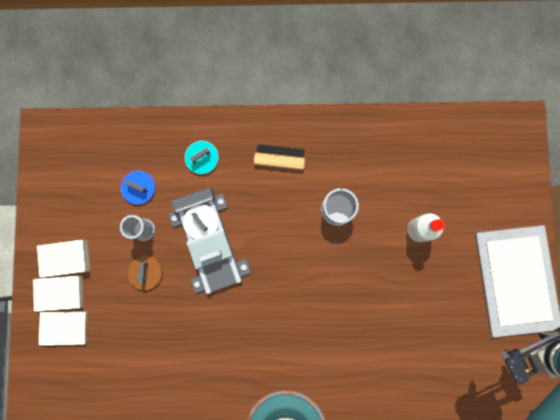

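The scene shows the lid in the vise (white disc at about (205,222) in top and (366,200) in scene). The grip plate is at (210,257) top, the wide tin at (340,207) top, the bottle at (426,228), the narrow tin at (135,228) and the squeegee at (280,158). Next I'll measure them.

```bash
cat > m.py <<'E'
from h import *
for n in('top','scene'):
    c=dict(np.load(f'{n}0.npz')); W=cloud(c)
    print(n,'table z',np.nanmedian(W[...,2]), 'valid',np.isfinite(W[...,2]).mean())
    def sel(xr,yr,zr):
        m=(W[...,0]>xr[0])&(W[...,0]<xr[1])&(W[...,1]>yr[0])&(W[...,1]<yr[1])&(W[...,2]>zr[0])&(W[...,2]<zr[1]); return W[m]
    if n=='top':
        for nm,(u,v) in dict(lid=(205,222),plate=(210,257),tin=(340,207),fixed=(195,199),bottle=(426,228),nt=(135,228)).items(): print(nm,W[v,u].round(3))
    # tin rim
    p=sel((.35,.65),(-.25,-.03),(.09,.115)).astype(np.float32)
    if len(p): (x,y),r=cv2.minEnclosingCircle(p[:,:2].copy()); print('rim',len(p),x,y,r,np.median(p[:,2]))
    # vise heights
    p=sel((.25,.6),(.08,.32),(.048,.06)).astype(np.float32)
    print('55mm tops',len(p),cv2.minAreaRect(p[:,:2].copy()))
    p=sel((.25,.6),(.08,.32),(.088,.105)).astype(np.float32)
    if len(p): print('plate top',len(p),p.mean(0),cv2.minAreaRect(p[:,:2].copy()))
    p=sel((.25,.6),(.08,.32),(.071,.085)).astype(np.float32)
    if len(p): print('bar top',len(p),p.mean(0),cv2.minAreaRect(p[:,:2].copy()))
    p=sel((.25,.6),(.08,.32),(.033,.043)).astype(np.float32)
    if len(p): print('disc',len(p),cv2.minEnclosingCircle(p[:,:2].copy()))
E
python3 m.py
```

```text
top table z 0.00011140930128572535 valid 0.9959141156462585
lid [0.597 0.223 0.041]
plate [0.495 0.2   0.101]
tin [ 0.639 -0.172  0.004]
fixed [0.662 0.25  0.058]
bottle [ 0.564 -0.384  0.152]
nt [0.584 0.434 0.015]
rim 135 0.632567286491394 -0.16253218054771423 0.04823412373661995 0.100313805
55mm tops 873 ((0.5424479842185974, 0.21854013204574585), (0.13050223886966705, 0.11021268367767334), 19.265213012695312)
plate top 111 [0.49829662 0.20254938 0.0973297 ] ((0.498468816280365, 0.20304498076438904), (0.01410748902708292, 0.05905729532241821), 18.914390563964844)
bar top 72 [0.5741434  0.22490215 0.07921434] ((0.5479077100753784, 0.21044951677322388), (0.11839477717876434, 0.05139535292983055), 12.79829216003418)
disc 373 ((0.5110535621643066, 0.2121751606464386), 0.11486410349607468)
scene table z -0.0017719221491592219 valid 0.9959821428571428
rim 197 0.6348592042922974 -0.16446268558502197 0.04842597618699074 0.0972083
55mm tops 874 ((0.5404955148696899, 0.2133469581604004), (0.11588748544454575, 0.11207985877990723), 18.318218231201172)
plate top 116 [0.5040812  0.20064677 0.09399346] ((0.5031455159187317, 0.20147262513637543), (0.015978196635842323, 0.060238491743803024), 20.935815811157227)
bar top 120 [0.5449154  0.21051002 0.07704136] ((0.5526094436645508, 0.20628134906291962), (0.10165354609489441, 0.05909039452672005), 6.449678897857666)
disc 283 ((0.5513502359390259, 0.21461662650108337), 0.0846654400229454)
```

```bash
cat >> m.py <<'E'
print('----')
a=np.radians(19.3); ex=np.array([np.cos(a),np.sin(a)]); ey=np.array([-ex[1],ex[0]])
for n in('top','scene'):
    c=dict(np.load(f'{n}0.npz')); W=cloud(c).reshape(-1,3)
    d=W[:,:2]-[.600,.237]; loc=np.stack([d@ex,d@ey,W[:,2]],1)
    p=loc[(np.hypot(loc[:,0],loc[:,1])<.045)&(loc[:,2]>.068)&(loc[:,2]<.085)].astype(np.float32)
    r=cv2.minAreaRect(p[:,:2].copy()); print(n,'bar(vise frame)',len(p),np.median(p[:,2]),r, 'world',np.array([.6,.237])+r[0][0]*ex+r[0][1]*ey)
    p=loc[(np.hypot(loc[:,0],loc[:,1])<.06)&(loc[:,2]>.033)&(loc[:,2]<.045)].astype(np.float32)
    print('disc y-range',p[:,1].min(),p[:,1].max(),'x',p[:,0].min(),p[:,0].max())
    p=loc[(abs(loc[:,1])<.06)&(loc[:,0]>.03)&(loc[:,0]<.11)&(abs(loc[:,2]-.055)<.005)]; print('fixed jaw x',p[:,0].min(),p[:,0].max(),'y',p[:,1].min(),p[:,1].max())
    p=loc[(abs(loc[:,1])<.05)&(loc[:,0]<0)&(loc[:,0]>-.15)&(abs(loc[:,2]-.055)<.006)]; print('slide jaw x',p[:,0].min(),p[:,0].max(),'y',p[:,1].min(),p[:,1].max())
    img=c['pixels']
    if n=='top': cv2.imwrite('pics/crop.png',cv2.resize(img[180:300,150:270],None,fx=5,fy=5,interpolation=cv2.INTER_CUBIC))
E
python3 m.py | sed -n '/----/,$p'
```

```text
----
top bar(vise frame) 104 0.07893699 ((-0.0023362934589385986, 0.0015641218051314354), (0.059816762804985046, 0.014492099173367023), 19.12076759338379) world [0.59727804 0.23770404]
disc y-range -0.04888304 0.051868077 x -0.049182672 0.049347933
fixed jaw x 0.04760410019493132 0.08315445937840693 y -0.058584643237069564 0.05924036444565473
slide jaw x -0.12567110257512326 -0.005977975306901106 y -0.04999785702050477 0.049927131728791686
scene bar(vise frame) 147 0.07512561 ((0.00205983966588974, -0.001895694062113762), (0.05941564962267876, 0.01741248369216919), 17.93812370300293) world [0.60257063 0.23589165]
disc y-range -0.05195191 0.04785079 x -0.04341054 0.043774173
fixed jaw x 0.049909671075999605 0.0865416230637588 y -0.059831875323174605 0.05739375100788084
slide jaw x -0.12255062530633327 -0.006086199925689821 y -0.049934159803426956 0.04982002795521918
```

View pics/crop.png

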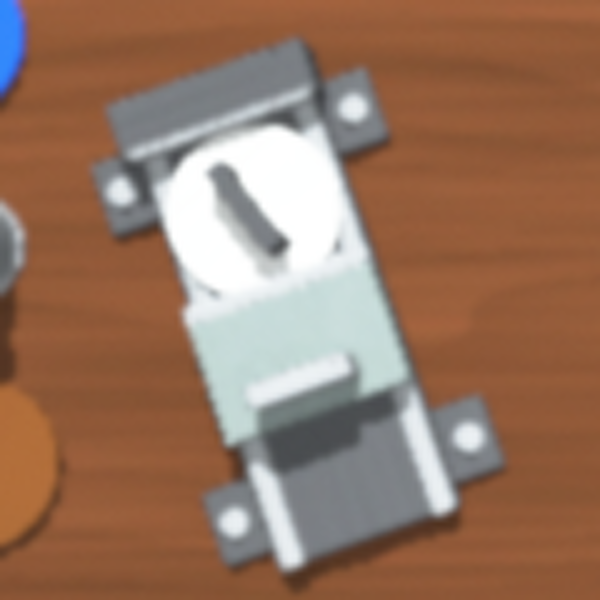

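The crop shows the bar at (220,170) to (280,245), which puts it at a world yaw of about 38°. The grip plate is at (300,380). The vise yaw is about 19.3°, the lid is at (0.600, 0.237), the plate at (0.501, 0.202) and the tin at (0.634, -0.164). I'll move over the plate in two legs, keeping clear of the bottle, then turn.

```bash
cat > d.py <<'E'
# usage: d.py x y z(TCP) yaw -> remaining shift/turn in tool axes
import sys; from h import *
from scipy.spatial.transform import Rotation as R
x,y,z,w=map(float,sys.argv[1:5]); s=env.get_state()
r=R.from_euler('xyz',s['tool_rot'],degrees=True)
g=R.from_euler('xyz',[180,0,w],degrees=True)
print('t',round(s['t'],2),'pos',s['tool_pos'].round(4),'rot',s['tool_rot'].round(2),'F',s['ft_force'].round(1),'w',round(s['grip_width'],4),'j',s['joints'].round(0))
print('shift now',r.inv().apply(np.array([x,y,z])-s['tool_pos']).round(4),'turn',(r.inv()*g).as_rotvec(degrees=True).round(2),'shift after turn',g.inv().apply(np.array([x,y,z])-s['tool_pos']).round(4))
E
r=".0263 -.0193 0 0 0 0 1"; python3 -m inch '.0263 -.0193 0 0 0 0 1;.0263 -.0193 0 0 0 0 1;.0263 -.0193 0 0 0 0 1;.0263 -.0193 0 0 0 0 1;.0263 -.0193 0 0 0 0 1;.0263 -.0193 0 0 0 0 1;.0263 -.0193 0 0 0 0 1;.0263 -.0193 0 0 0 0 1;.0263 -.0193 0 0 0 0 1;.0263 -.0193 0 0 0 0 1;.0263 -.0193 0 0 0 0 1;.0263 -.0193 0 0 0 0 1'
python3 -m inch '.0187 -.0329 0 0 0 0 1;.0187 -.0329 0 0 0 0 1;.0187 -.0329 0 0 0 0 1;.0187 -.0329 0 0 0 0 1;.0187 -.0329 0 0 0 0 1;.0187 -.0329 0 0 0 0 1;.0187 -.0329 0 0 0 0 1;.0187 -.0329 0 0 0 0 1;.0187 -.0329 0 0 0 0 1;.0187 -.0329 0 0 0 0 1;.0187 -.0329 0 0 0 0 1;.0187 -.0329 0 0 0 0 1'
python3 -m inch '0 0 0 0 0 -8.48 1;0 0 0 0 0 -8.48 1;0 0 0 0 0 -8.48 1;0 0 0 0 0 -8.48 1;0 0 0 0 0 -8.48 1;0 0 0 0 0 -8.48 1;0 0 0 0 0 -8.48 1;0 0 0 0 0 -8.48 1;0 0 0 0 0 -8.48 1;0 0 0 0 0 -8.48 1;0 0 0 0 0 0 1;0 0 0 0 0 0 1'
python3 d.py .501 .202 .066 109.3
```

```text
t: 1.3
tool_pos: [0.461, -0.2485, 0.2143]
tool_rot: [-180.0, 0.0, 24.5]
ft_force: [0.9, -0.2, -0.7]
grip_width: 0.0924
t: 2.5
tool_pos: [0.5009, 0.2038, 0.2143]
tool_rot: [180.0, 0.0, 24.5]
ft_force: [0.6, -1.5, 0.9]
grip_width: 0.0919
t: 3.7
tool_pos: [0.501, 0.2023, 0.2143]
tool_rot: [-180.0, -0.0, 109.1]
ft_force: [0.3, 0.4, 0.7]
grip_width: 0.0923
t 3.7 pos [0.501  0.2023 0.2143] rot [-1.7996e+02 -1.0000e-02  1.0909e+02] F [0.3 0.4 0.7] w 0.0923 j [  8.  22. -42. 105.  17.  59. -21.]
shift now [-0.0003 -0.      0.1483] turn [-0.04 -0.01 -0.21] shift after turn [-2.000e-04 -1.000e-04  1.483e-01]
```

```bash
python3 -m inch '0 0 .03 0 0 -.2 .3;0 0 .03 0 0 0 .3;0 0 .03 0 0 0 .3;0 0 .025 0 0 0 .3;0 0 .015 0 0 0 .3;0 0 .01 0 0 0 .3;0 0 .007 0 0 0 .3;0 0 0 0 0 0 .3'
python3 -m inch '0 0 0 0 0 0 -1;0 0 0 0 0 0 -1;0 0 0 0 0 0 -1;0 0 0 0 0 0 -1;0 0 0 0 0 0 -1;0 0 0 0 0 0 -1;0 0 0 0 0 0 -1'
python3 d.py .501 .202 .066 109.3
```

```text
t: 4.5
tool_pos: [0.5011, 0.2025, 0.0674]
tool_rot: [-180.0, 0.0, 109.5]
ft_force: [0.9, 0.7, 0.8]
grip_width: 0.0595
t: 5.2
tool_pos: [0.5012, 0.2025, 0.0677]
tool_rot: [180.0, -0.0, 109.5]
ft_force: [-0.4, -0.3, 0.7]
grip_width: 0.0137
t 5.2 pos [0.5012 0.2025 0.0677] rot [179.99  -0.   109.47] F [-0.4 -0.3  0.7] w 0.0137 j [  2.  33. -35. 111.  27.  44. -29.]
shift now [-0.0004 -0.0004  0.0017] turn [ 0.01 -0.    0.17] shift after turn [-0.0004 -0.0004  0.0017]
```

```bash
python3 -m inch '0 -.003 0 0 0 0 -1;0 -.005 0 0 0 0 -1;0 -.005 0 0 0 0 -1;0 -.005 0 0 0 0 -1;0 -.005 0 0 0 0 -1;0 -.005 0 0 0 0 -1;0 -.005 0 0 0 0 -1;0 -.005 0 0 0 0 -1;0 -.005 0 0 0 0 -1;0 -.005 0 0 0 0 -1;0 -.005 0 0 0 0 -1;0 0 0 0 0 0 -1'
python3 -m inch '0 -.003 0 0 0 0 -1;0 -.002 0 0 0 0 -1;0 0 0 0 0 0 -1'
python3 d.py .501 .2025 .0677 109.5
```

```text
t: 6.4
tool_pos: [0.45, 0.1846, 0.0676]
tool_rot: [-179.9, 0.0, 109.5]
ft_force: [-0.7, 1.9, 2.8]
grip_width: 0.0138
t: 6.7
tool_pos: [0.4462, 0.1833, 0.0676]
tool_rot: [-180.0, -0.0, 109.5]
ft_force: [1.9, 2.1, 0.7]
grip_width: 0.0138
t 6.7 pos [0.4462 0.1833 0.0676] rot [-1.7999e+02 -1.0000e-02  1.0951e+02] F [1.9 2.1 0.7] w 0.0138 j [  4.  29. -36. 119.  27.  40. -31.]
shift now [-0.0002  0.0581 -0.0001] turn [-0.01 -0.01  0.01] shift after turn [-0.0002  0.0581 -0.0001]
```

```bash
python3 -m inch '0 0 0 0 0 0 .3;0 0 0 0 0 0 .3;0 0 0 0 0 0 .3;0 0 0 0 0 0 .3;0 0 -.01 0 0 0 .3;0 0 -.03 0 0 0 .3;0 0 -.04 0 0 0 .3;0 0 -.04 0 0 0 .3;0 0 -.03 0 0 0 .3;0 0 0 0 0 0 .3'
cat > lid.py <<'E'
from h import *
a=np.radians(19.3); ex=np.array([np.cos(a),np.sin(a)]); ey=np.array([-ex[1],ex[0]])
for n in('top','scene'):
    c=cap(n); W=cloud(c).reshape(-1,3); cv2.imwrite(f'pics/{n}1.png',c['pixels'])
    d=W[:,:2]-[.6,.237]; loc=np.stack([d@ex,d@ey,W[:,2]],1)
    p=loc[(np.hypot(loc[:,0],loc[:,1])<.045)&(loc[:,2]>.068)&(loc[:,2]<.085)].astype(np.float32)
    if len(p): r=cv2.minAreaRect(p[:,:2].copy()); print(n,'bar',len(p),r,np.array([.6,.237])+r[0][0]*ex+r[0][1]*ey)
    p=loc[(abs(loc[:,1])<.06)&(loc[:,0]<-.03)&(loc[:,0]>-.25)&(abs(loc[:,2]-.055)<.006)]
    if len(p): print('slide jaw x',p[:,0].min(),p[:,0].max())
E
python3 lid.py; python3 d.py .6 .237 .2 38
```

```text
t: 7.7
tool_pos: [0.4487, 0.1844, 0.2221]
tool_rot: [179.5, 0.1, 109.5]
ft_force: [0.8, 0.3, 0.2]
grip_width: 0.0594
top bar 106 ((-0.002721589058637619, 0.0013953372836112976), (0.060533393174409866, 0.014329730533063412), 18.540319442749023) [0.59697018 0.2374174 ]
slide jaw x -0.18384046778358423 -0.031339907545080925
scene bar 143 ((0.0015975553542375565, -0.002279166132211685), (0.05913596227765083, 0.016389956697821617), 20.050189971923828) [0.60226107 0.23537694]
slide jaw x -0.18046786833905937 -0.09526526826890332
t 7.8 pos [0.4466 0.1829 0.2182] rot [1.7993e+02 5.0000e-02 1.0949e+02] F [ 0.4 -0.2 -1.5] w 0.0597 j [ 13.  16. -45. 112.  14.  57. -19.]
shift now [-1.000e-04  1.627e-01  1.840e-02] turn [ 0.09  0.   71.49] shift after turn [0.1542 0.0518 0.0182]
```

```bash
python3 -m inch '0 0 0 0 0 7.91 .8;0 0 0 0 0 7.91 .8;0 0 0 0 0 7.91 .8;0 0 0 0 0 7.91 .8;0 0 0 0 0 7.91 .8;0 0 0 0 0 7.91 .8;0 0 0 0 0 7.91 .8;0 0 0 0 0 7.91 .8;0 0 0 0 0 7.91 .8;0 0 0 0 0 0 .8'
python3 -m inch '.031 .0104 0 0 0 0 .8;.031 .0104 0 0 0 0 .8;.031 .0104 0 0 0 0 .8;.031 .0104 0 0 0 0 .8;.03 .0104 0 0 0 0 .8;0 0 0 0 0 0 .8;0 0 0 0 0 0 .8'
python3 d.py .5996 .2364 .052 38.3
```

```text
t: 8.8
tool_pos: [0.4455, 0.1827, 0.2161]
tool_rot: [-179.9, 0.2, 38.3]
ft_force: [0.2, 0.4, -0.1]
grip_width: 0.0824
t: 9.5
tool_pos: [0.5986, 0.2378, 0.2157]
tool_rot: [-179.9, 0.2, 38.5]
ft_force: [-0.1, -0.2, -0.6]
grip_width: 0.0827
t 9.5 pos [0.5986 0.2378 0.2157] rot [-179.91    0.18   38.47] F [-0.1 -0.2 -0.6] w 0.0827 j [ -4.  30. -29.  91.  16.  64. -88.]
shift now [0.0005 0.002  0.1637] turn [-0.09  0.18  0.17] shift after turn [-0.      0.0017  0.1637]
```

```bash
python3 -m inch '0 .0017 .03 -.09 .18 .17 .8;0 0 .04 0 0 0 .8;0 0 .035 0 0 0 .8;0 0 .025 0 0 0 .8;0 0 .015 0 0 0 .8;0 0 .011 0 0 0 .8;0 0 .0077 0 0 0 .8;0 0 0 0 0 0 .8'
python3 -m inch '0 0 0 0 0 0 -1;0 0 0 0 0 0 -1;0 0 0 0 0 0 -1;0 0 0 0 0 0 -1;0 0 0 0 0 0 -1;0 0 0 0 0 0 -1;0 0 0 0 0 0 -1;0 0 0 0 0 0 -1;0 0 0 0 0 0 -1'
python3 d.py .5996 .2364 .052 38.3
```

```text
t: 10.3
tool_pos: [0.6008, 0.2365, 0.0537]
tool_rot: [179.9, -0.2, 38.2]
ft_force: [-0.1, 0.1, -0.6]
grip_width: 0.0831
t: 11.2
tool_pos: [0.6008, 0.237, 0.0539]
tool_rot: [179.9, -0.2, 38.2]
ft_force: [-0.1, 0.3, -0.3]
grip_width: 0.0135
t 11.2 pos [0.6008 0.237  0.0539] rot [ 1.7994e+02 -1.7000e-01  3.8160e+01] F [-0.1  0.3 -0.3] w 0.0135 j [ -7.  40. -25.  97.  22.  47. -93.]
shift now [-0.0013 -0.0002  0.0019] turn [ 0.06 -0.17 -0.14] shift after turn [-0.0013 -0.0002  0.0019]
```

```bash
python3 -m inch '0 0 -.003 0 0 0 -1;0 0 -.008 0 0 0 -1;0 0 -.012 0 0 0 -1;0 0 -.02 0 0 0 -1;0 0 -.025 0 0 0 -1;0 0 -.025 0 0 0 -1;0 0 -.025 0 0 0 -1;0 0 -.02 0 0 0 -1;0 0 -.01 0 0 0 -1;0 0 0 0 0 0 -1;0 0 0 0 0 0 -1'
python3 d.py .6337 -.1635 .202 38.2
python3 - <<'E'
from h import *
s=cap('scene');t=cap('top')
i=np.hstack([cv2.resize(s['pixels'][100:280,180:440],None,fx=1.5,fy=1.5),cv2.resize(t['pixels'][150:330,130:380],None,fx=1.5,fy=1.5)]); cv2.imwrite('pics/lift.png',i)
E
```

```text
t: 12.3
tool_pos: [0.6002, 0.2361, 0.2013]
tool_rot: [179.9, -0.1, 38.1]
ft_force: [-0.2, -0.2, -2.8]
grip_width: 0.0141
t 12.3 pos [0.6002 0.2361 0.2013] rot [ 1.7991e+02 -1.3000e-01  3.8140e+01] F [-0.2 -0.2 -2.8] w 0.0141 j [ -4.  30. -29.  92.  16.  62. -89.]
shift now [-0.2204  0.335  -0.0007] turn [ 0.09 -0.13 -0.06] shift after turn [-0.2208  0.3348 -0.0007]
```

View pics/lift.png

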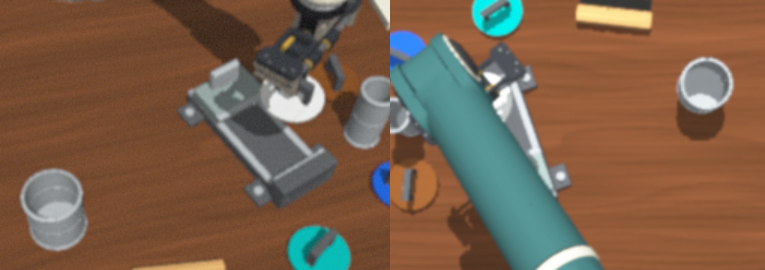

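The lid is in the hand at (295,100), the vise is empty and its jaw is fully back. The tin is still upright at (55,205). Now I'll carry the lid over the tin.

```bash
python3 -m inch '-.01 .015 0 .09 -.13 0 -1;-.019 .029 0 0 0 0 -1;-.019 .029 0 0 0 0 -1;-.019 .029 0 0 0 0 -1;-.019 .029 0 0 0 0 -1;-.019 .029 0 0 0 0 -1;-.019 .029 0 0 0 0 -1;-.019 .029 0 0 0 0 -1;-.019 .029 0 0 0 0 -1;-.019 .029 0 0 0 0 -1;-.019 .029 0 0 0 0 -1;-.019 .029 0 0 0 0 -1'
python3 -m inch '-.0014 .001 0 0 0 0 -1;0 0 0 0 0 0 -1;0 0 0 0 0 0 -1;0 0 0 0 0 0 -1'
python3 d.py .6337 -.1635 .202 38.2
python3 - <<'E'
from h import *
for n in('top','scene'):
    c=cap(n); W=cloud(c); P=W.reshape(-1,3); np.savez(n+'2.npz',**{k:c[k] for k in('pixels','range_z','mtx','cam_to_world')})
    d=np.hypot(P[:,0]-.634,P[:,1]+.1635)
    for nm,z in(('rim',.1),('disc',.183)):
        p=P[(d<.065)&(abs(P[:,2]-z)<.008)].astype(np.float32)
        if len(p)>5: print(n,nm,len(p),cv2.minEnclosingCircle(p[:,:2].copy()),np.median(p[:,2]),p.min(0),p.max(0))
    cv2.imwrite(f'pics/over_{n}.png',c['pixels'])
s=cv2.imread('pics/over_scene.png')[130:310,140:320]; t=cv2.imread('pics/over_top.png')[130:310,250:430]
cv2.imwrite('pics/over.png',cv2.resize(np.hstack([s,t]),None,fx=2.2,fy=2.2,interpolation=cv2.INTER_CUBIC))
E
```

```text
t: 13.6
tool_pos: [0.6335, -0.1646, 0.2008]
tool_rot: [-180.0, 0.0, 38.1]
ft_force: [-0.3, -1.0, -2.8]
grip_width: 0.0139
t: 14.0
tool_pos: [0.634, -0.1616, 0.2016]
tool_rot: [-180.0, -0.1, 38.3]
ft_force: [-0.1, -0.0, -2.7]
grip_width: 0.0136
t 14.0 pos [ 0.634  -0.1616  0.2016] rot [-1.7996e+02 -6.0000e-02  3.8270e+01] F [-0.1 -0.  -2.7] w 0.0136 j [ 29.  30. -25.  91.  14.  62. -51.]
shift now [-0.0015  0.0013 -0.0004] turn [-0.04 -0.06  0.07] shift after turn [-0.0015  0.0013 -0.0004]
top rim 15 ((0.617989182472229, -0.14484184980392456), 0.041277553886175156) 0.10019353 [ 0.5865949  -0.17200114  0.09270941] [ 0.6489402  -0.11747998  0.10508135]
top disc 162 ((0.6288620233535767, -0.15000391006469727), 0.047837913036346436) 0.18677917 [ 0.5826097  -0.16254717  0.18017742] [ 0.6754614  -0.11359856  0.19086309]
scene rim 197 ((0.6385626792907715, -0.16398155689239502), 0.04819903522729874) 0.097897366 [ 0.615155   -0.2119427   0.09217981] [ 0.6849738  -0.11611203  0.10319982]
scene disc 945 ((0.6366994380950928, -0.16186200082302094), 0.05101970210671425) 0.18456236 [ 0.5934154  -0.21265315  0.17761897] [ 0.68703336 -0.1133327   0.19094908]
```

View pics/over.png

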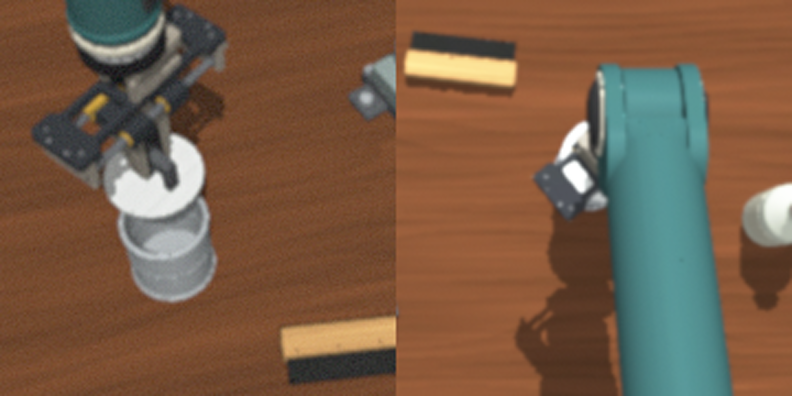

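The scene view shows the lid level at (155,175), just above the tin mouth at (165,225). Disc and rim agree to about 2–3 mm, so I'll correct by that much and lower in steps, watching the force.

```bash
python3 -m inch '-.002 .001 .01 0 0 0 -1;0 0 .015 0 0 0 -1;0 0 .015 0 0 0 -1;0 0 .012 0 0 0 -1;0 0 .008 0 0 0 -1;0 0 .005 0 0 0 -1;0 0 .002 0 0 0 -1;0 0 0 0 0 0 -1;0 0 0 0 0 0 -1'
python3 d.py .633 -.1638 .121 38.2
python3 - <<'E'
from h import *
c=cap('scene'); P=cloud(c).reshape(-1,3); d=np.hypot(P[:,0]-.634,P[:,1]+.1635)
p=P[(d<.065)&(abs(P[:,2]-.115)<.006)].astype(np.float32); print('disc',len(p),cv2.minEnclosingCircle(p[:,:2].copy()),np.median(p[:,2]))
cv2.imwrite('pics/pre.png',cv2.resize(c['pixels'][170:290,160:280],None,fx=4,fy=4,interpolation=cv2.INTER_CUBIC))
E
```

```text
t: 15.0
tool_pos: [0.6336, -0.1651, 0.1352]
tool_rot: [180.0, -0.1, 38.1]
ft_force: [0.1, 1.3, -2.7]
grip_width: 0.0141
t 15.0 pos [ 0.6336 -0.1651  0.1352] rot [ 1.7995e+02 -9.0000e-02  3.8150e+01] F [ 0.1  1.3 -2.7] w 0.0141 j [ 28.  34. -23.  94.  16.  55. -52.]
shift now [ 0.0003 -0.0015  0.0142] turn [ 0.05 -0.09 -0.05] shift after turn [ 0.0003 -0.0014  0.0142]
disc 793 ((0.6367714405059814, -0.16574940085411072), 0.05017862841486931) 0.11803408
```

View pics/pre.png

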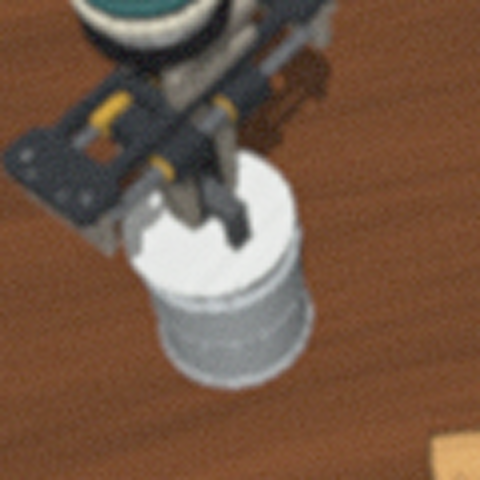

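The lid hovers at (215,225) just above the rim, level and off-centre by about 2 mm. I'll nudge it and lower slowly.

```bash
python3 -m inch '-.0005 -.0015 .002 0 0 0 -1;0 0 .002 0 0 0 -1;0 0 .002 0 0 0 -1;0 0 .0015 0 0 0 -1;0 0 .0015 0 0 0 -1;0 0 0 0 0 0 -1;0 0 0 0 0 0 -1'
python3 d.py .633 -.1638 .121 38.2
```

```text
t: 15.75
tool_pos: [0.6319, -0.1642, 0.1256]
tool_rot: [-180.0, -0.0, 38.1]
ft_force: [-0.4, 0.1, -2.6]
grip_width: 0.0138
t 15.75 pos [ 0.6319 -0.1642  0.1256] rot [-1.800e+02 -5.000e-02  3.815e+01] F [-0.4  0.1 -2.6] w 0.0138 j [ 28.  35. -23.  94.  16.  54. -53.]
shift now [0.0011 0.0003 0.0046] turn [-0.   -0.05 -0.05] shift after turn [0.0011 0.0003 0.0046]
```

```bash
python3 -m inch '0 0 .001 0 0 0 -1;0 0 .001 0 0 0 -1;0 0 .001 0 0 0 -1;0 0 .001 0 0 0 -1;0 0 0 0 0 0 -1;0 0 0 0 0 0 -1'
python3 d.py .633 -.1638 .121 38.2
```

```text
t: 16.35
tool_pos: [0.6322, -0.164, 0.1217]
tool_rot: [180.0, -0.1, 38.2]
ft_force: [1.4, 0.1, -2.2]
grip_width: 0.0138
t 16.35 pos [ 0.6322 -0.164   0.1217] rot [ 1.7999e+02 -8.0000e-02  3.8160e+01] F [ 1.4  0.1 -2.2] w 0.0138 j [ 28.  35. -23.  94.  16.  54. -53.]
shift now [0.0008 0.0003 0.0007] turn [ 0.01 -0.08 -0.04] shift after turn [0.0008 0.0003 0.0007]
```

```bash
python3 -m inch '0 0 .0005 0 0 0 -1;0 0 .0005 0 0 0 -1;0 0 0 0 0 0 -1;0 0 0 0 0 0 -1'
python3 -m inch '0 0 .0005 0 0 0 -1;0 0 .0005 0 0 0 -1;0 0 0 0 0 0 -1;0 0 0 0 0 0 -1'
```

```text
t: 16.75
tool_pos: [0.6324, -0.1639, 0.121]
tool_rot: [180.0, -0.1, 38.2]
ft_force: [3.5, 1.1, 0.6]
grip_width: 0.0137
t: 17.15
tool_pos: [0.6328, -0.1637, 0.1208]
tool_rot: [179.9, -0.1, 38.2]
ft_force: [2.7, 2.0, 4.8]
grip_width: 0.0137
```

The rim takes the weight at TCP z = 0.1208, against 0.121 expected. Now release, rise straight up and back the arm off so I can check.

```bash
python3 -m inch '0 0 0 0 0 0 -.5;0 0 0 0 0 0 -.5;0 0 0 0 0 0 .2;0 0 0 0 0 0 .2;0 0 0 0 0 0 .2;0 0 0 0 0 0 .2;0 0 -.01 0 0 0 .2;0 0 -.03 0 0 0 .2;0 0 -.04 0 0 0 .2;0 0 -.04 0 0 0 .2;0 0 -.03 0 0 0 .2;0 0 0 0 0 0 .2'
python3 -m inch '-.03 -.025 0 0 0 0 .2;-.03 -.025 0 0 0 0 .2;-.03 -.025 0 0 0 0 .2;-.03 -.025 0 0 0 0 .2;-.03 -.025 0 0 0 0 .2;-.03 -.025 0 0 0 0 .2;0 0 0 0 0 0 .2;0 0 0 0 0 0 .2'
python3 - <<'E'
from h import *
from scipy.linalg import lstsq
for n in('top','scene'):
    c=cap(n); W=cloud(c); P=W.reshape(-1,3); cv2.imwrite(f'pics/end_{n}.png',c['pixels'])
    C=c['pixels'].reshape(-1,3).astype(int)
    d=np.hypot(P[:,0]-.634,P[:,1]+.1635)
    m=(d<.06)&(abs(P[:,2]-.105)<.008)&(C.min(1)>120); p=P[m].astype(np.float32)
    k=lstsq(np.c_[p[:,:2]-[.634,-.1635],np.ones(len(p))],p[:,2])[0]
    print(n,'disc',len(p),cv2.minEnclosingCircle(p[:,:2].copy()),'z',k[2],'tilt deg',np.degrees(k[:2]).round(2))
    b=P[(d<.045)&(P[:,2]>.135)&(P[:,2]<.155)]; print('bar top z',np.median(b[:,2]) if len(b) else None)
t=cv2.imread('pics/end_top.png'); s=cv2.imread('pics/end_scene.png')[150:330,60:310]
cv2.imwrite('pics/end.png',np.hstack([cv2.resize(t[90:330,100:460],(420,280)),cv2.resize(s,(380,280))]))
E
```

```text
t: 18.35
tool_pos: [0.6345, -0.1643, 0.2761]
tool_rot: [179.5, -0.4, 38.2]
ft_force: [0.6, -0.0, 0.6]
grip_width: 0.0552
t: 19.15
tool_pos: [0.3975, -0.1578, 0.27]
tool_rot: [179.9, -0.1, 38.1]
ft_force: [0.8, 0.5, 1.0]
grip_width: 0.0551
top disc 853 ((0.6307293176651001, -0.16402891278266907), 0.05061124637722969) z 0.10616537067143952 tilt deg [-0.08  0.33]
bar top z 0.14564914951252406
scene disc 1023 ((0.6358269453048706, -0.16548693180084229), 0.051194313913583755) z 0.10373478283215719 tilt deg [-0.51 -0.14]
bar top z 0.14321644976022607
```

View pics/end.png

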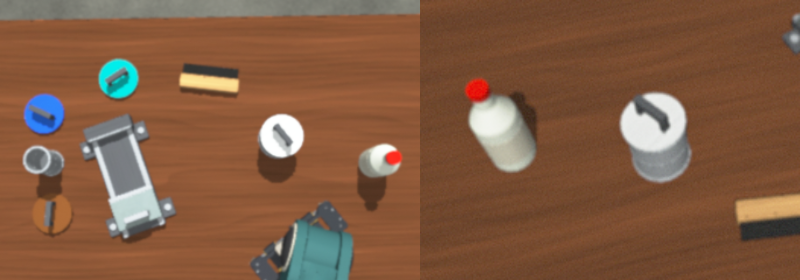

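The final picture shows the lid seated and level on the tin at (281,135) in top and (653,122) in scene. The vise is open and empty, and the other items look undisturbed. The disc top measures 105 mm on average, as expected.

```bash
python3 -c "
from rig import sign_off; print(sign_off())"
```

```text
the job is handed in; nothing more can be done
None
```

The lid is seated on the wide tin and the job is handed in; the robot's clock was at about 19 s of the 62 s allowed. I opened the vise jaw 58 mm by its grip plate and lifted the lid out by its bar. I then lowered it onto the tin until the rim carried it (about 5 N upward at the wrist, at the expected height), let go, rose straight up and backed off.

**Last checks:**
- **Height:** the disc top read 106 mm in the top view and 104 mm in the scene view, against 105 mm expected. The bar top read 146 mm and 143 mm, against 145 mm expected.
- **Level:** the fitted tilt was about 0.5° or less in both views, which is within the depth noise.
- **Position:** the lid sits within about 2.5 mm of where each camera first saw the tin's mouth. The tin stands upright where it was.
- **Other items:** the narrow tin, bottle, squeegee and look-alike lids look untouched in the final picture. I checked these by eye only, not by measurement.

**Disagreement:** the two cameras differ by about 5 mm in x. This fits the stated calibration error, and I used their average. No check failed.

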